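# Master the depth dial of a filing vise with a gauge blade

## Task

Take the steel gauge blade from the bench, lay it on the sill of the yellow vise and slide it, tip first, into the slot of the clamped aluminium block until its red line is level with the block's front face, and leave it there. Then turn the dial's bezel until its yellow zero mark stands at the red pointer. Do not disturb the file, the bracket or the oil bottle.

Things in the scene. Friction and masses are not known exactly. Their poses are not given: they have to be found in the camera images.
- blade: Loose L-shaped steel gauge blade, about 0.25 kg: flat, 110 mm long (x), 32 mm wide, 6 mm thick. At its rear end (-x) stands a blue tab, 10 mm thick (x -55 to -45 mm), 32 mm wide, top 38 mm above the underside. A 2 mm wide red line crosses the blade at x = -5 mm. Origin: underside, mid-length; x points to the tip, z up.
- red_line (a point): Middle of the blade's red line, on the underside of the blade (60 mm behind the tip). Axes as the blade's.
- blade_tip (a point): Middle of the blade's tip edge, on its underside.
- jig: Fixed yellow vise on the bench, holding a slotted aluminium block. Origin at bench level under the slot's mouth; x is the way the blade goes in, z up. Its flat steel sill is 30 mm above the bench, 84 mm wide, from x = -131 to +146 mm. Yellow jaws grip the block at both sides, to y = +-67 mm, 58 mm high; the vise screw sticks out to y = -104 mm.
- mouth (a point): Middle of the slot's mouth, in the block's front face, on the sill; axes as the jig's. The block stands on the sill from x = 0 to 40 mm, 80 mm wide, its top 30 mm above the sill. The slot runs right through it along x, 36 mm wide, 9 mm high. Two flared cheeks, 7 mm high, from x = -28 mm narrow from about 54 to 36 mm and lead into it.
- plunger (a joint): The dial's brass plunger behind the block, in m: 0 = fully out (its end 48 mm behind the block's front face, so that the blade's tip reaches it when the red line is 12 mm short of the face), grows as the blade tip pushes it in +x; 30 mm travel, about 0.4 N spring, too weak to move the lying blade.
- pointer (a joint): Angle of the dial's red pointer, rad. At 0 it points along the jig's +x; it grows clockwise seen from above, 60 rad per m of plunger (about 0.72 with the red line level with the face).
- bezel (a joint): Angle of the dial's bezel, rad. At 0 its yellow zero mark lies along the jig's +x; it grows clockwise seen from above, range -2 to 2, stays where it is left (0.04 N m friction). The mark stands at the pointer when this equals the pointer's angle.
- dial_center (a point): On the dial's vertical axis, 115 mm behind the block's front face, 72 mm above the bench. The bezel is a black ring of 56 mm diameter, from 64 to 78 mm above the bench, on a 42 mm housing; two flat ears (24 mm wide) at 90 degrees to the zero mark measure 62 mm across and are its grip. Graduations every 15 degrees.
- zero_mark (a point): The yellow zero mark on the bezel, 24 mm from the dial's axis.
- pointer_tip (a point): The point on the pointer's direction 24 mm from the dial's axis, at the same height as the zero mark's point.
- file: Bystander: flat file, 240 mm long, with a red handle, lying along its own x.
- bracket: Bystander: small aluminium angle bracket, 60 x 40 x 40 mm.
- oil_can: Bystander: green oil bottle, 52 mm diameter, 110 mm high.
Mind the look-alikes: they are no part of the job. Of the things that look like the blade, the smallest one is meant.

How it is judged:
By the outcome, as a careful person would: the job done as asked, in the order asked, and still so for the second after the job is handed in, with the robot touching nothing.
It also fails if it takes over 51 s, if anything falls off the work surface, if the arm or the gripper's body presses on something with over 40 N, if the wrist force passes 120 N, or if a joint passes its speed limit or range.

## Robot

A 7-joint arm with a two-finger parallel gripper is mounted at the origin on the work surface. World frame = base frame: x ahead of the robot, y to its left, z up, the work surface at z = 0. Lengths are in m, angles in rad, forces in N, time in s.
With the tool pointing down it reaches from about 0.425 to 0.925 m from the base axis. Payload 6.8 kg.
Tool frame: the origin (TCP) lies on the front face of the gripper's body, between the roots of the fingers; the fingertips stand 73 mm ahead of it and the grasp point (between the pads) lies 54 mm ahead of it (env.nose_length is the distance from the TCP to the fingertips, in m); z points along the fingers, y is the direction in which the jaws open and shut (so a half turn about z gives the same grasp; the last joint's range is limited). The gripper opens to 85 mm and grips with 20 to 120 N. Pads are 22 mm wide; open, the fingers measure 114 mm over their backs; the gripper's body (76 mm by 85 mm) begins 54 mm behind the grasp point. The pads swing forward as they close: fully open they stand 13 mm farther back than shut.
Start: joints at [-1.222, 0.477, 0.022, 1.555, -0.011, 1.109, -0.083], TCP at [0.298, 0.606, 0.304] pointing down, gripper open.
Joint ranges: [-2.96, 2.96], [-0.34, 2.1], [-1.41, 1.46], [0.24, 2.44], [-1.37, 4.51], [0.17, 1.92], [-2.96, 2.96]. Speed limits (rad/s): [2.39, 2.39, 3.14, 3.14, 3.14, 3.14, 3.14].

## Interface

Orientations are given as a unit quaternion [w, x, y, z].
In Python, from cell import env, kin, camera, calibration, job gives the robot as it stands. The module is installed in compiled form; this text tells all that it offers. Calls block until the motion is done:
- env.reach(position, orientation): joint-space move of the TCP to a pose.
- env.movel(position, velocity=0.15, rot=None, stop_force=None): straight line of the TCP; rot=None keeps the orientation; velocity is the mean speed in m/s. With stop_force (N) it stops when the force on the tool has changed by that much, and returns True; else False.
- env.goto_joints(angles): joint-space move.
- env.grip(opening, f_grip=None): finger opening in m; f_grip is the grip in N (None keeps the last); returns when the fingers have stopped.
- env.dwell(seconds).
- kin.inverse_kinematics(position, orientation): joint angles nearest the present ones, or None.
- env.get_state(): the state.
- camera(name): name is "scene" or "top" or "wrist"; returns (picture, depth): 420x560x3 uint8, blue, green, red; 420x560 float32, m along the optical axis (not along the pixel's ray), 0 where there is no reading.
- calibration(name): a dict with "fx", "fy", "cx", "cy" (pixels), "rvec" (rotation vector, rad) and "tvec" (3), from world to camera coordinates, as OpenCV has them. Camera axes: x right, y down, z forward; pixel columns grow to the right and rows downward; lengths in m; the calibration is good to about 2 mm. The wrist camera is an equidistant fisheye: a pixel r from the principal point sees the ray r / f radians off the axis. A picture is of the moment at which its call begins: read the wrist's pose just before it. calibration takes no time and is no camera call; for the wrist camera it gives the pose at the moment of the call.
A pose or a line that the arm cannot do raises env.PlanningError and nothing moves.
- job.job_done(): hands the job in, once; it reports no verdict.
The state is a dict: "time": time; "qpos": joint angles; "joint_velocities": joint speeds; "joint_torque": joint torques, N m; "tcp_pos": TCP position; "orientation": TCP orientation; "force": force on the tool from outside, world axes, zero at the start; "torque": the same for the moment, N m; "opening": finger opening in m.
Only numpy, scipy, OpenCV 4.12 (cv2) and the standard library are available. Lean on these libraries where they do the work, as an engineer would, in place of code of your own. Each camera call takes 0.05 s, during which the arm holds its last target. There are 200 camera calls.

## Working session

There is one attempt and no reset: what is moved stays moved. The work goes in short steps, each a Python script; the robot and the scene stay as the last script left them, time stands still between calls to the robot, and variables do not carry over. Pictures are saved under pics/ and viewed, about 8 in all and at most 12, crops included, and the job is handed in when it is done.

```bash
mkdir -p pics
cat > h.py <<'E'
import numpy as np, cv2
from cell import env, kin, camera, calibration, job
def shot(name,save=None):
    c=calibration(name); im,d=camera(name)
    if save:
        cv2.imwrite('pics/%s.png'%save,im); np.savez('pics/%s.npz'%save,d=d,im=im,**{k:np.array(c[k]) for k in ('fx','fy','cx','cy','rvec','tvec')})
    return c,im,d
def load(s): 
    z=np.load('pics/%s.npz'%s); return z,z['im'],z['d']
def ray(c,u,v,wrist=False):
    x=(u-c['cx'])/c['fx']; y=(v-c['cy'])/c['fy']
    if wrist:
        r=np.hypot(x,y); s=np.tan(r)/r if r>1e-9 else 1; x*=s;y*=s
    return np.array([x,y,1.])
def P(c,u,v,z=None,d=None,wrist=False):
    R=cv2.Rodrigues(np.array(c['rvec'],float))[0]; t=np.array(c['tvec'],float).ravel()
    r=R.T@ray(c,u,v,wrist); o=-R.T@t
    k=(z-o[2])/r[2] if z is not None else d
    return o+k*r
def proj(c,p,wrist=False):
    R=cv2.Rodrigues(np.array(c['rvec'],float))[0]; q=R@np.array(p,float)+np.array(c['tvec'],float).ravel()
    a=q[:2]/q[2]
    if wrist:
        n=np.linalg.norm(a); a=a*np.arctan(n)/n
    return a*[c['fx'],c['fy']]+[c['cx'],c['cy']]
def down(yaw):  # tool z down, tool y (jaw axis) at angle yaw+90deg; tool x at yaw
    from scipy.spatial.transform import Rotation as Ro
    c,s=np.cos(yaw),np.sin(yaw)
    q=Ro.from_matrix(np.array([[c,s,0],[s,-c,0],[0,0,-1.]])).as_quat()
    return [q[3],q[0],q[1],q[2]]
E
python3 - <<'E'
from h import *
for n in('top','scene'): shot(n,n)
a=[cv2.imread('pics/%s.png'%n) for n in('top','scene')]
for n in ('top','scene'):
    c=calibration(n);R=cv2.Rodrigues(np.array(c['rvec'],float))[0];print(n,c['fx'],-R.T@np.array(c['tvec']).ravel())
s=env.get_state();print(s['time'],s['tcp_pos'],s['orientation'],s['opening'],env.nose_length)
E
```

```text
top 509.5749837182377 [ 0.34793512 -0.03951512  1.43750982]
scene 410.02417979972876 [ 1.19381202 -0.09227162  0.88215802]
0.1 [0.29754253 0.60542223 0.30302523] [-1.24796234e-04  2.26400698e-01  9.74033903e-01 -8.15314985e-04] 0.08518323304893861 0.0726
```

View pics/top.png

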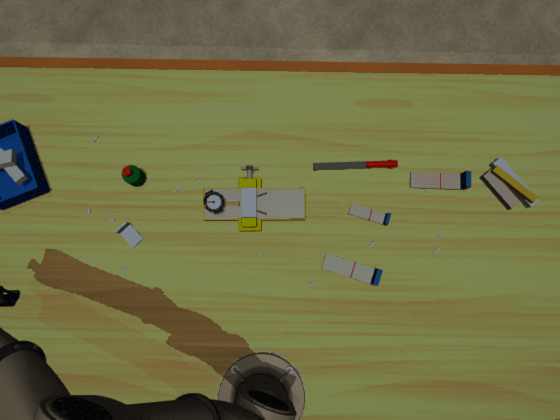

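View pics/scene.png

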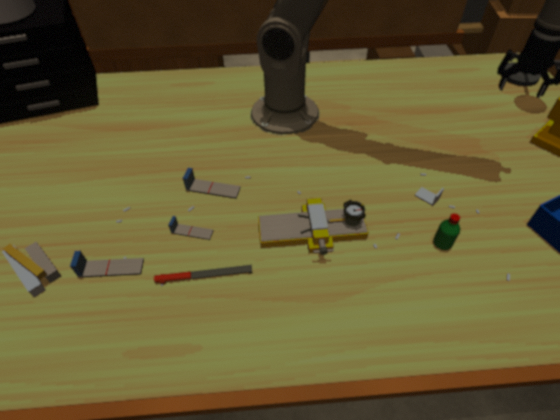

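Three blade-like pieces appear in the top view: (440,180) is large, (352,268) medium and (370,214) smallest. The last is about 42 px, or roughly 115 mm, so it fits the 110 mm blade. I'll confirm it in an enlarged crop with the jig.

Run:
```python
from h import *
z,im,d=load('top')
a=im[150:290,310:480]; b=im[160:240,195:315]
A=cv2.resize(a[40:90,25:95],None,fx=8,fy=8,interpolation=cv2.INTER_CUBIC)   # origin (335,190), 560x400
B=cv2.resize(b,None,fx=6,fy=6,interpolation=cv2.INTER_CUBIC)  # origin 195,160  720x480
A=cv2.resize(im[195:235,340:400],None,fx=6.6666,fy=6.6666,interpolation=cv2.INTER_CUBIC) # origin 340,195, 400x267
B=cv2.resize(im[160:240,195:315],None,fx=4,fy=4,interpolation=cv2.INTER_CUBIC) #480x320
o=np.zeros((590,780,3),np.uint8);o[:A.shape[0],:A.shape[1]]=A;o[270:590,:480]=B
o=cv2.convertScaleAbs(o,alpha=1.5)
cv2.imwrite('pics/crop1.png',o)
```

```text
(no output)
```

View pics/crop1.png

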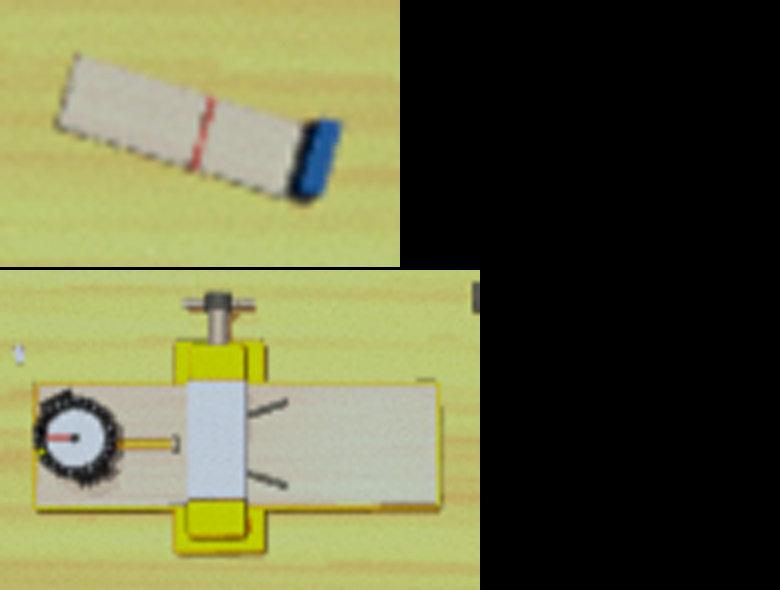

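Run:
```python
from h import *
z,im,d=load('top')
A=lambda u,v,h:P(z,340+u/6.6667-.42,195+v/6.6667-.42,h)
B=lambda u,v,h:P(z,195+u/4-.4,160+(v-270)/4-.4,h)
p=dict(t1=A(77,57,.006),t2=A(57,127,.006),red=A(203,133,.006),tab1=A(340,121,.038),tab2=A(322,193,.038),
 sf1=B(440,383,.03),sf2=B(440,508,.03),sr1=B(35,385,.03),sr2=B(35,508,.03),bf1=B(246,382,.06),bf2=B(246,498,.06),dial=B(77,437,.078),mark=B(40,452,.078),ptr=B(47,437,.075),plend=B(178,443,.035))
for k,v in p.items(): print(k,v.round(4))
t=(p['t1']+p['t2'])/2; print('tip',t,'w',np.linalg.norm(p['t1']-p['t2']),'tip-red',np.linalg.norm(t-p['red']))
print(np.degrees(np.arctan2(*(t-p['red'])[1::-1])), 'tab',(p['tab1']+p['tab2'])/2, np.linalg.norm((p['tab1']+p['tab2'])/2-t))
f=(p['sf1']+p['sf2'])/2;r=(p['sr1']+p['sr2'])/2
print('jig len',np.linalg.norm(f-r),np.degrees(np.arctan2(*(r-f)[1::-1])),np.linalg.norm(p['sf1']-p['sf2']))
```

```text
t1 [ 0.5326 -0.2439  0.006 ]
t2 [ 0.5026 -0.2354  0.006 ]
red [ 0.501  -0.2972  0.006 ]
tab1 [ 0.5035 -0.3482  0.038 ]
tab2 [ 0.4735 -0.3405  0.038 ]
sf1 [ 0.5705 -0.1106  0.03  ]
sf2 [ 0.4828 -0.1115  0.03  ]
sr1 [0.5645 0.1723 0.03  ]
sr2 [0.4783 0.1694 0.03  ]
bf1 [0.5643 0.0235 0.06  ]
bf2 [0.4846 0.0219 0.06  ]
dial [0.5222 0.1356 0.078 ]
mark [0.5117 0.1602 0.078 ]
ptr [0.5223 0.1562 0.075 ]
plend [0.5247 0.071  0.035 ]
tip [ 0.51760343 -0.23966113  0.006     ] w 0.031199811695820114 tip-red 0.059887958285453256
73.93615302524253 tab [ 0.48849996 -0.344314    0.038     ] 0.11323972572770608
jig len 0.28192267723812503 91.0639117170543 0.08766949645759209
```

Run:
```python
from h import *
y=np.radians
for n,p,a in [('dial',[.523,.137,.3],91),('mouth',[.525,-.02,.3],91),('blade',[.495,-.33,.2],74),('blade',[.495,-.33,.2],-106),('dial',[.523,.137,.15],1),('dial',[.523,.137,.15],131),('dial',[.523,.137,.15],181)]:
    q=kin.inverse_kinematics(p,down(y(a)));print(n,a,None if q is None else np.round(q,2))
env.reach([.52,0.03,.33],down(y(91)))
shot('wrist','w1'); s=env.get_state();print(s['time'],s['tcp_pos'],np.round(s['qpos'],2))
c=calibration('wrist');R=cv2.Rodrigues(np.array(c['rvec'],float))[0];print(-R.T@np.array(c['tvec']).ravel(),c['fx'],R[2])
```

```text
dial 91 [-0.76  0.27  0.47  1.91 -0.15  0.99 -0.21]
mouth 91 [-0.58  0.26  0.6   1.95 -0.18  0.99  0.12]
blade 74 [-0.12  0.61  0.84  1.89 -0.57  0.91  0.72]
blade -106 [-0.32  0.88  1.27  1.9  -0.95  1.14 -2.09]
dial 1 [-0.82  0.53  0.58  2.03 -0.44  0.7  -1.52]
dial 131 [-0.59  0.47  0.27  2.02 -0.2   0.68  0.53]
dial 181 [-0.47  0.46  0.12  2.01 -0.08  0.67  1.29]
2.3583 [0.52017483 0.03134179 0.32987667] [-0.66  0.21  0.56  1.92 -0.13  1.05 -0.02]
[0.5181173  0.11164285 0.39938923] 325.19226210127806 [ 0.0067963  -0.31194654 -0.95007535]
```

View pics/w1.png

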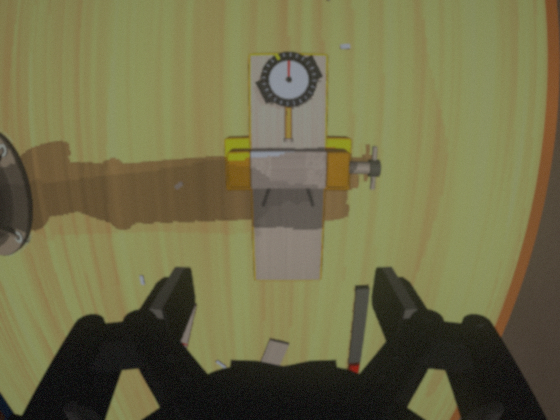

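Run:
```python
from h import *
z,im,d=load('w1')
for n,u,v,h in [('sf1',255,280,.03),('sf2',321,280,.03),('sr1',249,54,.03),('sr2',327,54,.03),('bf1',250,189,.06),('bf2',327,189,.06),('dial',289,79,.078),('mark',277,57,.078),('pl',289,140,.0345),('ch1',268,190,.037),('ch1o',263,206,.037),('ch2',308,189,.037),('ch2o',313,206,.037)]:
    print(n,P(z,u,v,h,wrist=True).round(4))
env.reach([.492,-.39,.24],down(np.radians(74)))
shot('wrist','w2');print(env.get_state()['time'])
A=cv2.resize(im[30:290,215:395],None,fx=2.2,fy=2.2,interpolation=cv2.INTER_CUBIC)
_,b,_=load('w2')
o=np.zeros((600,800,3),np.uint8);o[:572,:396]=A
B=b[40:300,180:380];o[:520,400:800]=cv2.resize(B,None,fx=2,fy=2,interpolation=cv2.INTER_CUBIC)
cv2.imwrite('pics/c2.png',cv2.convertScaleAbs(o,alpha=1.5))
```

```text
sf1 [ 0.486  -0.1094  0.03  ]
sf2 [ 0.573  -0.1079  0.03  ]
sr1 [0.4794 0.1703 0.03  ]
sr2 [0.5662 0.1725 0.03  ]
bf1 [0.4845 0.0217 0.06  ]
bf2 [0.5679 0.0234 0.06  ]
dial [0.5236 0.1378 0.078 ]
mark [0.5116 0.1596 0.078 ]
pl [0.5259 0.0727 0.0345]
ch1 [0.503  0.0148 0.037 ]
ch1o [ 0.4973 -0.0047  0.037 ]
ch2 [0.5492 0.0169 0.037 ]
ch2o [ 0.5559 -0.0036  0.037 ]
3.9917
```

View pics/c2.png

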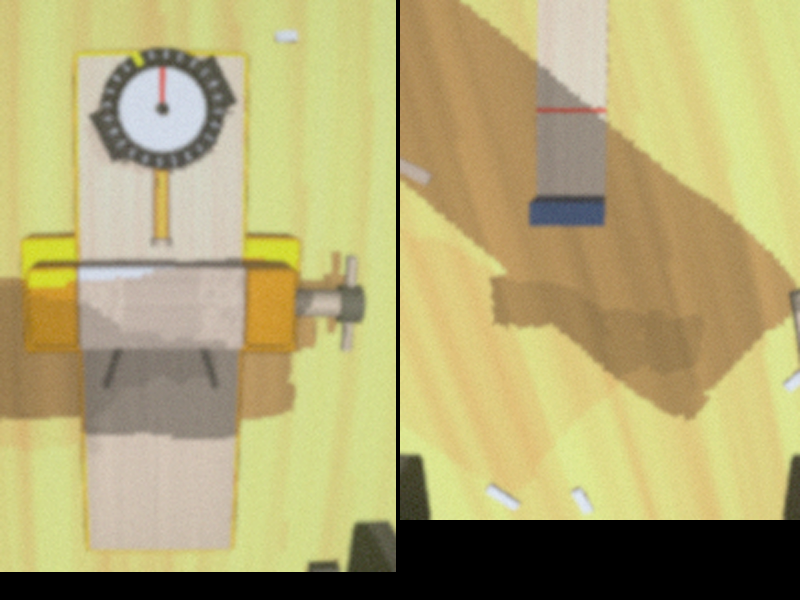

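Run:
```python
from h import *
z,im,d=load('w2')
Q=lambda u,v,h:P(z,180+(u-400)/2-.25,40+v/2-.25,h,wrist=True)
r1,r2=Q(536,110,.006),Q(607,110,.006)
print(r1,r2,(r1+r2)/2,np.linalg.norm(r1-r2),np.degrees(np.arctan2(*(r2-r1)[1::-1]))+90)
a,b=Q(539,190,.006),Q(606,190,.006); a2,b2=Q(538,2,.006),Q(609,2,.006)
print('edges',a,b,a2,b2,[np.degrees(np.arctan2(*(q-p)[1::-1])) for p,q in((a,a2),(b,b2))])
for n,u,v,h in[('tabL',530,225,.038),('tabR',605,225,.038),('tabLf',530,201,.038),('tabRf',605,200,.038)]:print(n,Q(u,v,h).round(4))
```

```text
[ 0.48674194 -0.29238674  0.006     ] [ 0.51800695 -0.30167689  0.006     ] [ 0.50237444 -0.29703181  0.006     ] 0.03261607064700295 73.45110486775948
edges [ 0.47735891 -0.32879225  0.006     ] [ 0.50734889 -0.33756016  0.006     ] [ 0.50180115 -0.24323449  0.006     ] [ 0.53286597 -0.25263073  0.006     ] [np.float64(74.05635784959591), np.float64(73.277082033556)]
tabL [ 0.4733 -0.3401  0.038 ]
tabR [ 0.5037 -0.3489  0.038 ]
tabLf [ 0.4763 -0.3303  0.038 ]
tabRf [ 0.5066 -0.3387  0.038 ]
```

Run:
```python
from h import *
a=np.radians(73.6); q=down(a)
g=np.array([.4901,-.3382])
env.reach([*g,.15],q)
print(env.movel([*g,.0756],.1,stop_force=15))
env.grip(.02,80); s=env.get_state(); print(s['time'],s['opening'],s['tcp_pos'],s['force'].round(1) if hasattr(s['force'],'round') else s['force'])
env.movel([*g,.2],.2)
s=env.get_state(); print(s['opening'],s['force'])
# pre-place: tip at jig -35 -> grasp (blade x=-48, 103 mm behind tip) at jig -138
j=np.radians(91.2); ux=np.array([np.cos(j),np.sin(j)]); m=np.array([.5255,.0225])
p=m+ux*(-.138)
env.reach([*p,.2],down(j))
shot('wrist','w3');shot('scene','s3'); print(env.get_state()['time'])
_,b,_=load('w3');_,e,_=load('s3')
o=np.zeros((600,800,3),np.uint8);o[:600,:400]=cv2.resize(b[20:320,180:380],None,fx=2,fy=2);o[:450,400:]=cv2.resize(e[150:300,210:343],(400,450))
cv2.imwrite('pics/c3.png',cv2.convertScaleAbs(o,alpha=1.5))
```

```text
False
5.925 0.030489413426954083 [ 0.49040657 -0.33835594  0.07613745] [-0.6  0.5  5.6]
0.030683219153241147 [ 0.17324623  0.26616135 -3.45092379]
7.7
```

View pics/c3.png

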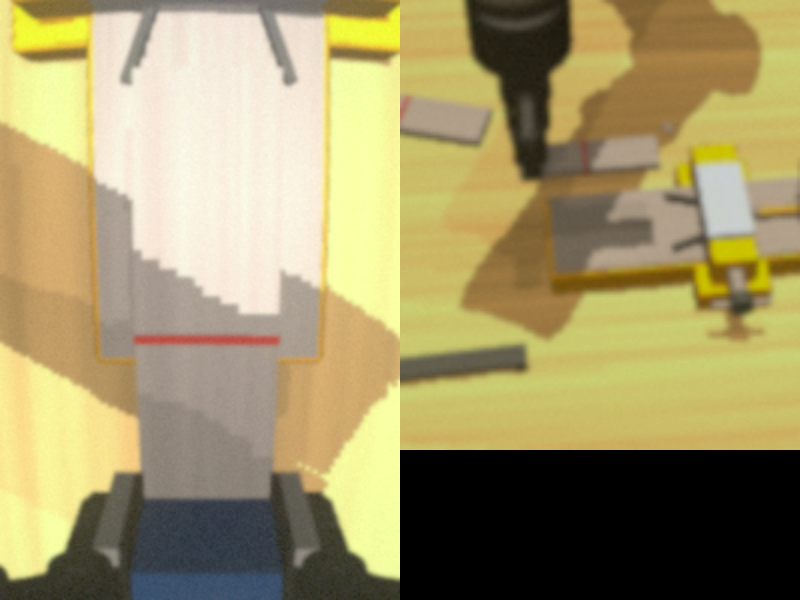

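Run:
```python
from h import *
z,im,d=load('w3')
Q=lambda u,v,h:P(z,180+u/2-.25,20+v/2-.25,h,wrist=True)
t=env.get_state()['tcp_pos']; print(t)
j=np.radians(91.2);ux=np.array([np.cos(j),np.sin(j)]);uy=np.array([-np.sin(j),np.cos(j)])
for n,u,v,h in [('redL',133,340,.1305),('redR',280,340,.1305),('rearL',143,498,.1305),('rearR',271,498,.1305),('sfL',99,360,.03),('sfR',320,359,.03),('s5L',96,190,.03),('s5R',325,190,.03),('chL',126,82,.037),('chR',291,82,.037),('chLi',154,12,.037),('chRi',263,12,.037),('bfL',90,14,.06),('bfR',330,14,.06)]:
    p=Q(u,v,h); dd=p[:2]-np.array(t)[:2]; print(n,p.round(4),'x',round(dd@ux,4),'y',round(dd@uy,4))
```

```text
[ 0.52802501 -0.11791949  0.20005143]
redL [ 0.5106 -0.0741  0.1305] x 0.0442 y 0.0165
redR [ 0.5431 -0.0735  0.1305] x 0.0441 y -0.016
rearL [ 0.5122 -0.1137  0.1305] x 0.0046 y 0.0158
rearR [ 0.5433 -0.1131  0.1305] x 0.0045 y -0.0153
sfL [ 0.4859 -0.1094  0.03  ] x 0.0094 y 0.0419
sfR [ 0.5715 -0.1074  0.03  ] x 0.0096 y -0.0437
s5L [ 0.4859 -0.0442  0.03  ] x 0.0746 y 0.0406
s5R [ 0.5698 -0.0425  0.03  ] x 0.0745 y -0.0433
chL [ 0.4974 -0.0051  0.037 ] x 0.1134 y 0.0282
chR [ 0.5552 -0.004   0.037 ] x 0.1133 y -0.0295
chLi [0.5068 0.0207 0.037 ] x 0.1391 y 0.0184
chRi [0.5449 0.0215 0.037 ] x 0.139 y -0.0197
bfL [0.4882 0.015  0.06  ] x 0.1337 y 0.037
bfR [0.5645 0.0166 0.06  ] x 0.1337 y -0.0392
```

```bash
cat >> h.py <<'E'
j=np.radians(91.2);ux=np.array([np.cos(j),np.sin(j)]);uy=np.array([-np.sin(j),np.cos(j)])
m=np.array([.5255,.0225])-.0008*uy
E
python3 - <<'E'
from h import *
J=lambda x:m+ux*x
env.movel([*J(-.138),.2],.1)
env.movel([*J(-.138),.125],.15)
r=env.movel([*J(-.138),.1035],.04,stop_force=6); s=env.get_state();print(r,s['tcp_pos'],s['force'],s['time'])
z=s['tcp_pos'][2]; 
env.grip(.04); env.grip(.02,30)
s=env.get_state();print(s['opening'],s['force'],s['time'])
r=env.movel([*J(-.105),z],.08,stop_force=12);s=env.get_state();print(r,s['tcp_pos'],s['force'])
if not r:
    r=env.movel([*J(-.047),z],.05,stop_force=12)
s=env.get_state();print(r,s['tcp_pos'],s['force'],s['opening'],s['time'], (np.array(s['tcp_pos'])[:2]-m)@ux)
shot('wrist','w4');_,b,_=load('w4')
shot('top','t4');_,e,_=load('t4')
o=np.zeros((600,800,3),np.uint8);o[:600,:400]=cv2.resize(b[:300,180:380],None,fx=2,fy=2,interpolation=cv2.INTER_CUBIC);o[:320,400:]=cv2.resize(e[175:231,200:270],(400,320),interpolation=cv2.INTER_CUBIC)
cv2.imwrite('pics/c4.png',cv2.convertScaleAbs(o,alpha=1.5))
E
```

```text
True [ 0.52928018 -0.11529574  0.10606869] [-0.96366504  1.55239665  7.57874546] 9.0917
0.03134686793127119 [4.51573550e-01 2.56318636e-04 1.41294868e+00] 9.575
False [ 0.52839432 -0.08191751  0.1059372 ] [-0.20715677 -1.04905516 -2.50165906]
False [ 0.52720399 -0.02496331  0.10609463] [-0.16184787 -0.84219734 -2.61152677] 0.03129373146882421 11.4417 -0.047488590700749754
```

View pics/c4.png

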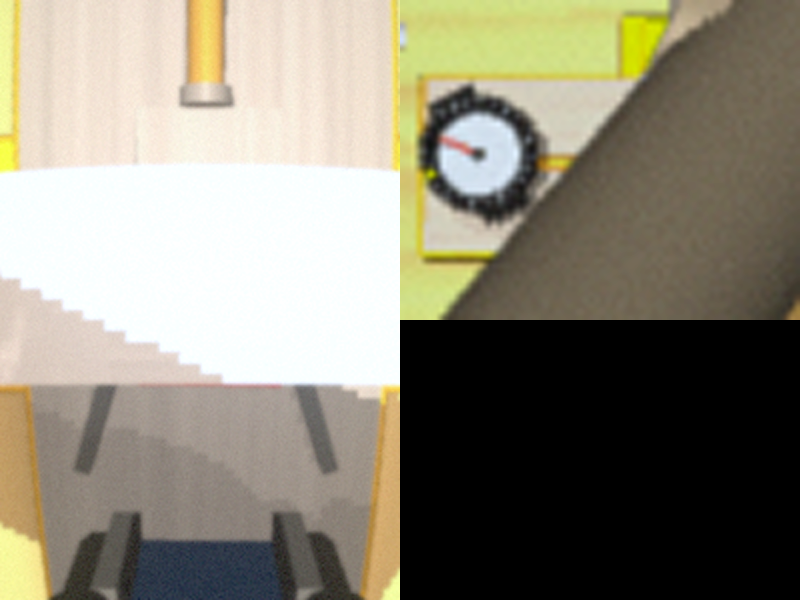

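Run:
```python
from h import *
J=lambda x:m+ux*x
z=.106
env.movel([*J(-.0455),z],.03,stop_force=12)
env.grip(.06)
env.movel([*J(-.0455),.17],.2)
env.movel([*J(-.10),.20],.2)
s=env.get_state();print(s['tcp_pos'],s['time'])
shot('wrist','w5');_,b,_=load('w5')
z,im,d=load('w5')
dc=m+.115*ux
pd=proj(z,[*dc,.078],True);pr=proj(z,[*m,.036],True);pb=proj(z,[*m,.06],True);print(pd,pr,pb)
def crop(c,w,h,k):
    x,y=max(0,int(c[0]-w/2)),max(0,int(c[1]-h/2));print('org',x,y);return cv2.resize(b[y:y+h,x:x+w],None,fx=k,fy=k,interpolation=cv2.INTER_CUBIC)
A=crop(pd,66,66,6);B=crop(pr,100,100,4)
o=np.zeros((410,800,3),np.uint8);o[:A.shape[0],:A.shape[1]]=A;o[:B.shape[0],400:400+B.shape[1]]=B
cv2.imwrite('pics/c5.png',cv2.convertScaleAbs(o,alpha=1.5))
```

```text
[ 0.52800586 -0.07826675  0.19964387] 13.1
[284.12664708 -95.26097385] [284.2530897   76.75045281] [284.35368847  73.50520731]
org 251 0
org 234 26
```

View pics/c5.png

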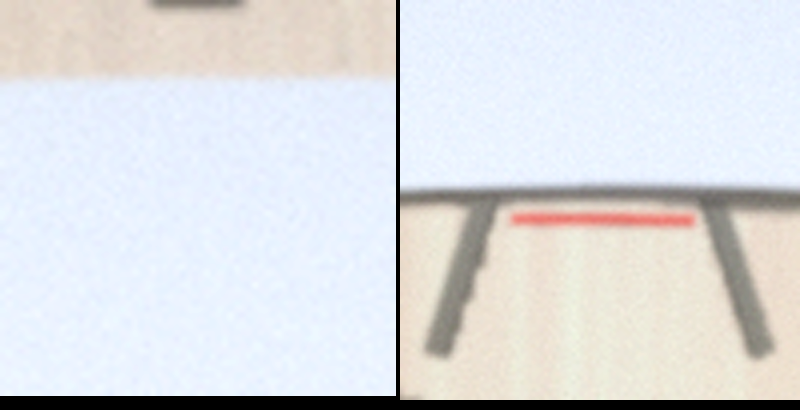

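Run:
```python
from h import *
z,im,d=load('w5')
Q=lambda u,v,h:P(z,234+(u-400)/4-.4,26+v/4-.4,h,wrist=True)
for n,u,v,h in[('red',603,219,.036),('redL',513,217,.036),('redR',693,221,.036),('ftop',603,187,.06),('fbot slot top',603,201,.039),('fbotL',440,206,.03),('fbotR',770,209,.03),('chL',438,353,.037),('chR',762,353,.037)]:
    p=Q(u,v,h)[:2]-m; print(n,(p@ux).round(4),(p@uy).round(4))
```

```text
red -0.0026 -0.0001
redL -0.0021 0.0157
redR -0.0028 -0.0159
ftop 0.0008 0.0
fbot slot top 0.0004 -0.0001
fbotL 0.0008 0.0293
fbotR 0.0002 -0.0302
chL -0.0263 0.0291
chR -0.0263 -0.0282
```

Run:
```python
from h import *
J=lambda x:m+ux*x
env.movel([*J(-.0455),.17],.25)
env.movel([*J(-.0455),.106],.15,stop_force=12)
env.grip(.02,30)
print(env.movel([*J(-.0424),.106],.02,stop_force=12)); env.dwell(.1)
s=env.get_state();print(s['tcp_pos'],s['force'],(np.array(s['tcp_pos'])[:2]-m)@ux)
env.grip(.06)
env.movel([*J(-.0424),.17],.2)
env.movel([*J(-.10),.20],.25); env.dwell(.1)
shot('wrist','w6')
env.reach([*J(.07),.25],down(j)); env.dwell(.1)
shot('wrist','w7'); print(env.get_state()['time'])
dc=m+.115*ux
o=np.zeros((600,800,3),np.uint8)
for n,p,x0,S in(('w6',[*m,.036],0,400),('w7',[*dc,.078],400,400)):
    c,b,_=load(n);p=proj(c,p,True);print(n,p);w=80 if n=='w7' else 80
    x,y=int(p[0]-w/2),max(0,int(p[1]-w/2));print('org',x,y)
    o[:400,x0:x0+400]=cv2.resize(b[y:y+w,x:x+w],(400,400),interpolation=cv2.INTER_CUBIC)
cv2.imwrite('pics/c6.png',cv2.convertScaleAbs(o[:400],alpha=1.5))
```

```text
False
[ 0.52789976 -0.0212369   0.10706294] [-1.67055303 -5.53429057  6.8242169 ] -0.043777565881667486
17.1917
w6 [285.17130044  79.09543525]
org 245 39
w7 [283.70310261 150.03480224]
org 243 110
```

View pics/c6.png

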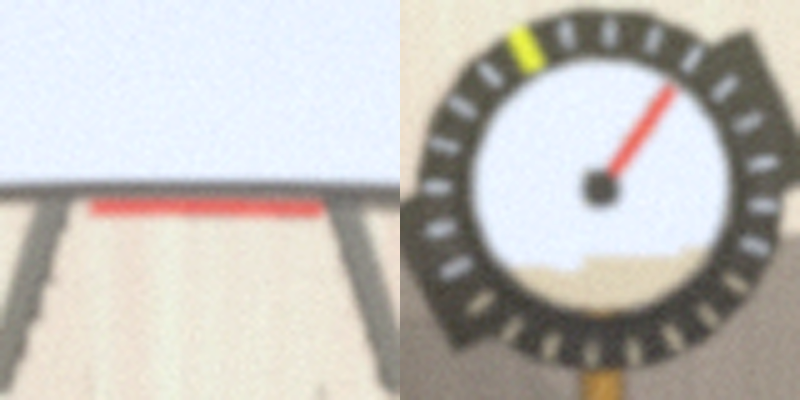

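Run:
```python
from h import *
z,im,d=load('w6')
Q=lambda u,v,h:P(z,245+u/5-.4,39+v/5-.4,h,wrist=True)
for n,u,v,h in[('redtop',207,200,.036),('redbot',207,216,.036),('ftop',207,183,.06),('slot top',207,199,.039)]:
    p=Q(u,v,h)[:2]-m; print(n,(p@ux).round(4),(p@uy).round(4))
z,im,d=load('w7')
Q=lambda u,v,h:P(z,243+(u-400)/5-.4,110+v/5-.4,h,wrist=True)
for h in (.078,):
  c=Q(600,188,h)[:2];cb=(Q(419,188,h)+Q(781,188,h))[:2]/2; print('c',c,(c-m)@ux,(c-m)@uy,'bez',(cb-m)@uy)
  for n,u,v in(('ptr',671,87),('mark',528,48),('ptrm',640,133),('ear1',770,105),('ear2',430,275)):
    p=Q(u,v,h)[:2]-c; print(n,np.arctan2(-(p@uy),p@ux),np.linalg.norm(p))
```

```text
redtop 0.0004 -0.0006
redbot -0.0019 -0.0006
ftop 0.0006 -0.0004
slot top 0.0003 -0.0006
c [0.52303074 0.13961545] 0.11714148037906826 0.0008160342013986721 bez 0.0008187235703490261
ptr 0.6055918260019534 0.018413593283089707
mark -0.4640697236087603 0.02347659354682445
ptrm 0.6227912486221913 0.01016511727619153
ear1 1.1066494154627469 0.028131043206341792
ear2 -2.040728524429964 0.028802566337275973
```

Run:
```python
from h import *
J=lambda x:m+ux*x
act=lambda:(np.array(env.get_state()['tcp_pos'])[:2]-m)@ux
env.reach([*J(-.0435),.18],down(j))
env.movel([*J(-.0435),.108],.15,stop_force=12)
env.dwell(.1);print('pre',act())
env.grip(.02,30); print('gripped',act())
cmd=-.0424
for i in range(4):
    env.movel([*J(cmd),.108],.02,stop_force=15); env.dwell(.15); a=act(); print(cmd,a,np.round(env.get_state()['force'],1))
    if a>-.0425: break
    cmd+=-.0422-a
env.grip(.06); print(act())
env.movel([*J(-.0424),.17],.2)
env.movel([*J(-.10),.20],.25); env.dwell(.1)
shot('wrist','w8')
env.reach([*J(.07),.25],down(j)); env.dwell(.1)
shot('wrist','w9'); print(env.get_state()['time'])
dc=m+.115*ux
o=np.zeros((400,800,3),np.uint8)
for n,x,y,x0 in(('w8',245,39,0),('w9',243,110,400)):
    c,b,_=load(n);o[:400,x0:x0+400]=cv2.resize(b[y:y+80,x:x+80],(400,400),interpolation=cv2.INTER_CUBIC)
cv2.imwrite('pics/c7.png',cv2.convertScaleAbs(o[:400],alpha=1.5))
```

```text
pre -0.04332222050495813
gripped -0.04344909656110426
-0.0424 -0.0432855179169774 [-1.2 -2.2  5.2]
-0.0413144820830226 -0.042816659541472235 [-0.3 -4.7  7. ]
-0.04069782254155037 -0.0425451357550295 [-1.1 -5.2  6.5]
-0.04035268678652087 -0.04236115225898181 [-0.2 -6.7  6.1]
-0.03992514541844041
22.775
```

View pics/c7.png

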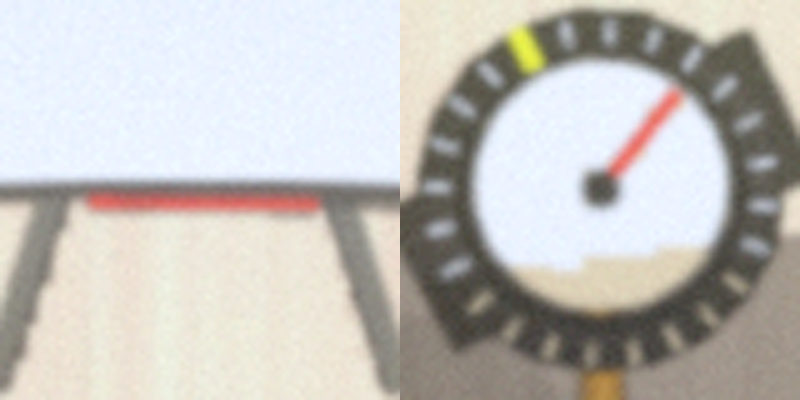

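```bash
cat >> h.py <<'E'
def dial(n):
    c,b,_=load(n); dc=m+.117*ux+.0008*uy
    p0=proj(c,[*dc,.078],True); hsv=cv2.cvtColor(b,cv2.COLOR_BGR2HSV).astype(int)
    out={}
    yy,xx=np.mgrid[:b.shape[0],:b.shape[1]]; near=np.hypot(xx-p0[0],yy-p0[1])<42
    H,S,V=hsv[...,0],hsv[...,1],hsv[...,2]
    def gl(mask):
        v,u=np.nonzero(mask&near); return np.array([P(c,a,e,.078,wrist=True)[:2] for a,e in zip(u,v)]).reshape(-1,2)
    for k,mask in(('ptr',((H<8)|(H>172))&(S>100)&(V>60)),('mark',(H>23)&(H<36)&(S>150)&(V>90))):
        q=gl(mask)-dc; r=np.hypot(*q.T); q=q[(r>.005)&(r<.022)] if k=='ptr' else q[(r>.020)&(r<.028)]
        t=np.arctan2(-(q@uy),q@ux); out[k]=(round(float(np.median(t)),3),round(float(np.mean(t)),3),len(t))
    return out
def redline(n):
    c,b,_=load(n); p0=proj(c,[*m,.036],True); x,y=p0.astype(int)
    w=b[y-12:y+14,x-14:x+15].astype(float); s=(w[...,2]-w[...,1]).mean(1); s=s-np.median(s)
    s=np.clip(s,0,None); f=np.cumsum(s)/s.sum(); e=np.interp(.5,f,np.arange(len(f))+.5)+y-12-.5
    i=np.argmax(s); k=i+np.argmax(s[i:]<s.max()/2); bot=k-1+(s[k-1]-s.max()/2)/(s[k-1]-s[k])+y-12
    return [((P(c,x,a,.036,wrist=True)[:2]-m)@ux).round(5) for a in(e,bot)]
E
python3 - <<'E'
from h import *
for n in('w1','w7','w9'):print(n,dial(n))
for n in('w5','w6','w8'):print(n,redline(n))
E
```

```text
w1 {'ptr': (-0.035, -0.035, 11), 'mark': (-0.475, -0.325, 25)}
w7 {'ptr': (0.608, 0.611, 32), 'mark': (-0.482, -0.482, 27)}
w9 {'ptr': (0.67, 0.667, 31), 'mark': (-0.485, -0.484, 28)}
w5 [np.float64(-0.00221), np.float64(-0.00372)]
w6 [np.float64(-0.00031), np.float64(-0.00183)]
w8 [np.float64(0.00041), np.float64(-0.00103)]
```

Run:
```python
from h import *
J=lambda x:m+ux*x
act=lambda:(np.array(env.get_state()['tcp_pos'])[:2]-m)@ux
env.reach([*J(-.043),.17],down(j))
env.movel([*J(-.043),.109],.15,stop_force=12)
env.grip(.02,30); env.dwell(.1); a0=act(); print('gripped',a0)
cmd=-.0418
for i in range(5):
    env.movel([*J(cmd),.109],.03,stop_force=15); env.dwell(.1); a=act(); print(cmd,a,np.round(env.get_state()['force'],1))
    if a>a0+.0006: break
    cmd+=max(.0003,a0+.0007-a)
env.grip(.06)
env.movel([*J(-.0424),.17],.25)
env.movel([*J(-.10),.20],.3); env.dwell(.1)
shot('wrist','w10')
env.reach([*J(.07),.25],down(j)); env.dwell(.1)
shot('wrist','w11'); print(env.get_state()['time'],redline('w10'),dial('w11'))
```

```text
gripped -0.04289700089317295
-0.0418 -0.04267691862085358 [-1.3 -0.8  6.5]
-0.04132008227231937 -0.042656572830137025 [-0.8 -2.8  6. ]
-0.040860510335355295 -0.042586444201241046 [-1.  -5.1  6.8]
-0.0404710670272872 -0.042468546630779425 [-0.5 -5.4  5.3]
-0.0401710670272872 -0.04227086006312 [-1.  -5.3  5.9]
28.3417 [np.float64(0.0008), np.float64(-0.00056)] {'ptr': (0.686, 0.689, 35), 'mark': (-0.482, -0.482, 27)}
```

Run:
```python
from h import *
dc=m+.116*ux+.0006*uy; b0,b1=-.482,.690
env.grip(.085)
env.reach([*dc,.18],down(j-b0))
print(env.movel([*dc,.121],.1,stop_force=10))
env.grip(.05,25); s=env.get_state();print(s['opening'],np.round(s['force'],1),s['tcp_pos']-np.array([*dc,.121]),s['time'])
env.movel([*dc,.121],.05,rot=down(j-b0-.1)); s=env.get_state();print(s['time'],np.round(s['force'],1),s['torque'])
for b in np.linspace(b0+.1,b1,4)[1:]:
    env.movel([*dc,.121],.05,rot=down(j-b)); 
s=env.get_state();print(s['time'],np.round(s['force'],1),s['torque'],s['orientation'],down(j-b1))
env.dwell(.2)
env.grip(.085)
env.movel([*dc,.18],.2)
env.reach([*(m+.07*ux),.25],down(j)); env.dwell(.1)
shot('wrist','w12'); print(env.get_state()['time'],dial('w12'))
_,b,_=load('w12');cv2.imwrite('pics/c8.png',cv2.convertScaleAbs(cv2.resize(b[90:210,223:343],None,fx=5,fy=5,interpolation=cv2.INTER_CUBIC),alpha=1.5))
```

```text
False
0.06144234732603132 [-1.8 -0.5  5.8] [ 0.00013071 -0.00010856  0.00089556] 30.2667
30.5167 [-1.8 -0.7  6.6] [-0.28056462  0.58313775 -0.00702321]
32.0417 [-1.4 -1.5  7.1] [-0.06259325  0.5776558  -0.08476649] [-1.10631817e-04  9.00186069e-01  4.35505334e-01  3.63977578e-04] [np.float64(0.0), np.float64(0.9000682810819399), np.float64(0.4357488834067185), np.float64(0.0)]
33.7833 {'ptr': (0.689, 0.689, 33), 'mark': (0.736, 0.736, 28)}
```

View pics/c8.png

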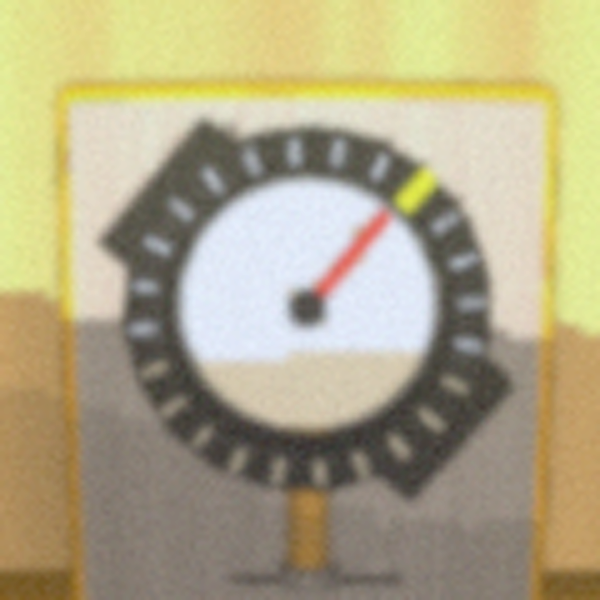

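Run:
```python
from h import *
dc=m+.116*ux+.0006*uy
env.reach([*dc,.18],down(j-.69))
env.movel([*dc,.121],.1,stop_force=10)
env.grip(.05,25); env.movel([*dc,.121],.05,rot=down(j-.648)); env.dwell(.3)
env.grip(.085)
env.movel([*dc,.18],.2)
env.reach([*(m+.07*ux),.25],down(j)); env.dwell(.1)
shot('wrist','w13'); print(dial('w13'))
env.movel([*(m-.10*ux),.25],.3);env.movel([*(m-.10*ux),.20],.3); env.dwell(.1); shot('wrist','w14'); print(env.get_state()['time'],redline('w14'))
o=np.zeros((400,800,3),np.uint8)
for n,x,y,x0 in(('w14',245,39,0),('w13',243,110,400)):
    c,b,_=load(n);o[:400,x0:x0+400]=cv2.resize(b[y:y+80,x:x+80],(400,400),interpolation=cv2.INTER_CUBIC)
cv2.imwrite('pics/c9.png',cv2.convertScaleAbs(o[:400],alpha=1.5))
```

```text
{'ptr': (0.683, 0.682, 36), 'mark': (0.691, 0.691, 28)}
38.7 [np.float64(0.00078), np.float64(-0.00061)]
```

View pics/c9.png

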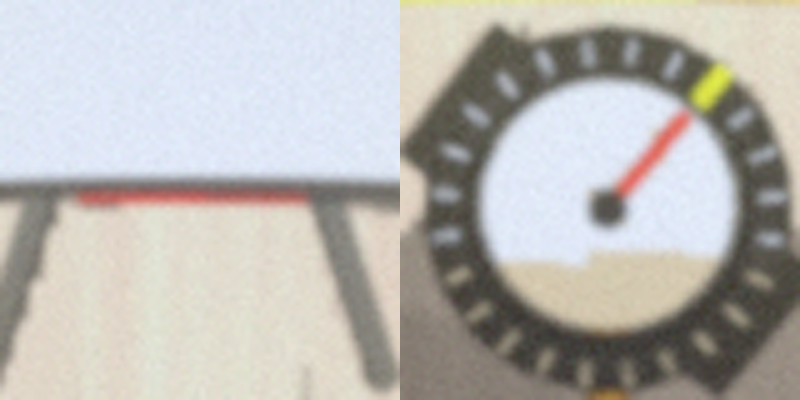

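The left half shows the red line at the foot of the block's face (rows ~192–206). The right half shows the pointer (607,208)→(688,113) aimed at the yellow mark (713,87). The gripper is clear of everything, so I'm handing in.

```bash
python3 -c "
from h import *
job.job_done(); print(env.get_state()['time'])"
```

```text
the job is handed in; nothing more can be done
the job is handed in; nothing more can be done
```

The blade is in the slot with its red line at the block's front face, and the bezel's zero mark stands at the pointer. I handed the job in with the gripper clear, shortly after 38.7 s on the robot's clock (limit 51 s).

- **Blade:** I took the smallest of the three look-alikes, laid it on the sill and slid it in tip first. Two small nudges corrected the depth. The last wrist image puts the red line about 0.1 mm from the face. The pointer read about 0.69 rad in the last images, against about 0.72 expected, which suggests it is about 0.5 mm short. The two checks disagree by about 0.4 mm.
- **Bezel:** The first turn ended about 0.04 rad past the pointer, so I regripped and turned it back. The last reading was mark 0.691 and pointer 0.682, a difference of about 0.01 rad.
- **Bystanders:** The arm's path stayed clear of the file, bracket and bottle. I took no final image to confirm they had not moved.

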